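# Pack up the loose foot of a marbling pan until it stops rocking

## Robot

A 6-joint arm with a two-finger parallel gripper is mounted at the origin on the work surface. World frame = base frame: x ahead of the robot, y to its left, z up, the work surface at z = 0. Lengths are in m, angles in degrees, forces in N, time in s.
With the tool pointing down it reaches from about 0.375 to 0.925 m from the base axis. Payload 5.7 kg.
Tool frame: the origin (TCP) lies at the very end of the fingers, on their centre line; the grasp point (between the pads) lies 19 mm behind it; z points along the fingers, y is the line along which they close (so a half turn about z gives the same grasp; the last joint's range is limited). The gripper opens to 88 mm and grips with 3 to 60 N. Pads are 20 mm wide; open, the fingers measure 115 mm over their backs; the gripper's body (75 mm by 178 mm) begins 61 mm behind the grasp point.
Start: joints at [67.661, 20.558, 86.54, -0, 72.909, -6.595], TCP at [0.163, 0.577, 0.223] pointing down, gripper open.
Joint ranges: [-170.27, 170.27], [-57.76, 135], [12.27, 136.19], [-55.21, 235.2], [11.17, 155.16], [-170.74, 170.74]. Speed limits (degrees/s): [136.94, 136.94, 180, 180, 180, 180].

## Interface

Orientations are given as [roll, pitch, yaw] about the fixed x, y, z axes, in that order (R = Rz(yaw) Ry(pitch) Rx(roll)).
In Python, from plant import sensors, cams, order gives the robot as it stands. The module is installed in compiled form; this text tells all that it offers.
- The arm moves only by the tool play_rows, never from a script. Its argument "moves" is a list of rows, each a list of 5 numbers: the finger opening in mm, from 0 to 87.8, then the shift along the tool's x, y, z in mm, then the turn about the tool's z in degrees. In form: [[claw, x, y, z, yaw], ...]. A call has 1 to 12 rows; each row shifts and turns the commanded pose from where the row before left it, along the tool's axes as they then stand; what a row does not reach is not made up. A row lasts 1/10 s, in which the tool goes at most 50 mm and 8.59 degrees, less where a joint would pass 70% of its speed; a pose out of reach is approached as far as the arm can. A call is refused whole if a number of a shift passes 50 or a number of a turn 8.59, either way. A call with a gripper value outside its range is refused whole. The fingers move at their own pace and stop on an object; "newtons" is the grip in N (left out, the last holds). Time passes only in rows, so rows that do not move let the fingers close. It gives the time, the measured TCP pose, the force, the opening and the grip force at its end, in the units of the state.
- sensors.observe(): the state, without advancing time (a new reading comes with each control period).
- cams.read_camera(name): name is "side" or "top"; returns a dict with "pixels" (400x640x3 uint8, blue, green, red), "fx", "fy", "cx", "cy" (pixels), "dist_coeffs" ([k1, k2, p1, p2, k3] as OpenCV has them; the pictures are not rectified), "position" and "rotation" of the camera in the world. Camera axes: x right, y down, z forward; pixel columns grow to the right and rows downward; lengths in m; the calibration is good to about 2 mm. A picture is of the moment at which its call begins. There is no depth.
- order.job_done(): hands the job in; it is judged then, once.
The state is a dict: "time": time; "joint_pos": joint angles; "dq": joint speeds; "tau": joint torques, N m; "ee_pos": TCP position; "tcp_rot": TCP orientation; "contact_force": force on the tool from outside, world axes, zero at the start; "torque": the same for the moment, N m; "grip_width": finger opening in m; "grasp_force": force on a finger pad.
Only numpy, scipy, OpenCV 4.12 (cv2) and the standard library are available. Lean on these libraries where they do the work, as an engineer would, in place of code of your own. Each camera call takes 0.05 s, during which the arm holds its last target. There are 200 camera calls.

## Task

The steel marbling pan rocks because one of its four feet hangs in the air over the bench. Slide the flat wooden strips in under that foot one at a time, as many as the gap needs (one or two, stacked), then gently push the wooden wedge in on top of them, thin end first, until it bears snugly and the pan stands firm on all four feet. Do not shove the pan, do not drive the wedge so hard that it lifts the pan off another foot, and leave everything else on the bench alone.

Things in the scene. Friction and masses are not known exactly. Their poses are not given: they have to be found in the camera images.
- pan: Empty steel pan, 260 (x) x 160 (y) x 55 mm, rim 89 mm above its feet, 2.7 to 3.8 kg. Lugs 30 to 36 mm above the feet's undersides, reaching 15 mm out past the foot centres, carry four domed feet at x = +-100, y = +-105 mm. Origin: midway between the feet, at their undersides; z up. Only the foot at (-100, -105) hangs in the air. Packing goes in along pan +y, from its -y side.
- loose_foot (a point): Lowest point of the foot that hangs in the air, a ball 24 mm across. The gap from it down to the bench (z = 0) is 8 to 15.5 mm and differs from time to time. Packed well, this foot carries 3 to 7 N and every other foot still bears its share; to get there the wedge is pushed level with 4.5 to 7 N. Beyond about 8 N on the foot another foot begins to lift.
- riser_a: Fixed wooden block, 50 x 50 mm seen from above, under the pan's foot at (-100, +105). Its origin is 16 mm below its top face (it may lie below the bench top). All three risers have the same height.
- riser_c: As riser_a, under the foot at (+100, -105).
- riser_d: As riser_a, under the foot at (+100, +105).
- strip_1: Loose flat wooden strip, 30 (x) x 130 (y) x 5 mm, 25 g, lying on the bench. Origin: centre of its underside. Long axis along y.
- strip_2: A second strip, the same as strip_1. It is needed only if the gap is more than about 12 mm (5 mm each; the wedge takes up the rest, 2 to 7.5 mm).
- wedge: Loose wooden wedge, 30 wide (x) x 115 long (y), 40 g. Origin: centre of its underside, midway along its length. From y = -57.5 to -27.5 mm a grip block 25 mm high; from there a ramp falls evenly from 9.5 mm high at y = -27.5 to 1 mm at the thin end, y = +57.5 (1 in 10). Friction keeps it where it is pushed.
- jar_a: Bystander: amber jar, 64 mm across, 75 mm high. Origin: centre of its underside.
- jar_b: Bystander: white jar, 60 mm across, 70 mm high. Origin: centre of its underside.
- jar_lid: Bystander: white jar lid lying flat, 68 mm across, 9 mm high. Origin: centre of its underside.
- weight: Bystander: brass weight, 44 mm across, 53 mm high. Origin: centre of its underside.
- brush: Bystander: brush lying flat, 170 mm long.
- rake: Bystander: marbling rake lying flat, a wooden bar 22 x 160 x 12 mm with wire teeth on one side.
- cup: Bystander: clear cup, 72 mm across, 85 mm high. Origin: centre of its underside.
Things that resemble listed ones, but are neither listed nor needed, are in the scene too. What is shaped like the wedge but blue or yellow is not meant. What is shaped like the strip_1 but green is not meant.

How it is judged:
By the outcome, as a careful person would: the job done as asked, in the order asked, and still so for the second after the job is handed in, with the robot touching nothing.
It also fails if it takes over 72 s, if anything falls off the work surface, if the arm or the gripper's body presses on something with over 40 N, if the wrist force passes 120 N, or if a joint passes its speed limit or range.

## Working session

There is one attempt and no reset: what is moved stays moved. The work goes in short steps, Python scripts to look and compute and a tool call to move; the robot and the scene stay as the last step left them, time stands still between calls to the robot, and variables do not carry over. Pictures are saved under pics/ and viewed, at most 10 in all, crops included, and the job is handed in when it is done.

Besides the shell and the picture viewer there is one more tool, called after "Request:" as name(argument=value, ...), one argument or row to a line, values as JSON. play_rows: Moves the arm, as the interface text tells. Its arguments: {"type":"object","properties":{"moves":{"type":"array"},"newtons":{"type":"number"}},"required":["moves"]}

```bash
mkdir -p pics; cat > h.py <<'E'
import numpy as np, cv2
from plant import sensors, cams, order
def cam(n,f=None):
    c=cams.read_camera(n)
    if f: cv2.imwrite('pics/'+f,c['pixels'])
    c['K']=np.array([[c['fx'],0,c['cx']],[0,c['fy'],c['cy']],[0,0,1.]]);c['D']=np.array(c['dist_coeffs'],float)
    c['R']=np.array(c['rotation'],float);c['P']=np.array(c['position'],float)
    return c
def ray(c,uv):
    p=cv2.undistortPoints(np.array(uv,float).reshape(-1,1,2),c['K'],c['D']).reshape(-1,2)
    d=np.c_[p,np.ones(len(p))]@c['R'].T
    return d
def plane(c,uv,z):
    d=ray(c,uv); return c['P']+d*((z-c['P'][2])/d[:,2])[:,None]
def proj(c,X):
    r,_=cv2.Rodrigues(c['R'].T)
    return cv2.projectPoints(np.array(X,float).reshape(-1,1,3),r,-c['R'].T@c['P'],c['K'],c['D'])[0].reshape(-1,2)
def tri(c1,u1,c2,u2):
    A=[];b=[]
    for c,u in((c1,u1),(c2,u2)):
        d=ray(c,[u])[0];d/=np.linalg.norm(d);M=np.eye(3)-np.outer(d,d);A.append(M);b.append(M@c['P'])
    return np.linalg.lstsq(np.vstack(A),np.hstack(b),rcond=None)[0]
E
python3 - <<'E'
from h import *
for n in('top','side'):
    c=cam(n,n+'0.png');print(n,c['P'],c['R'].round(3).tolist(),c['fx'],c['dist_coeffs'])
s=sensors.observe();print(s)
E
```

```text
top [ 0.38017133 -0.03466992  1.21301063] [-174.73, -0.967, -89.824] 391.5524118479666 [-0.0218549  0.         0.         0.         0.       ]
side [0.4346857  0.74315081 0.68395665] [-129.23, -0.196, -174.919] 368.3790716258565 [-0.07396103  0.          0.          0.          0.        ]
{'time': 0.1, 'joint_pos': array([ 6.76620262e+01,  2.05972247e+01,  8.65919033e+01,  8.10819933e-04,
        7.29096536e+01, -6.59316913e+00]), 'dq': array([ 0.00444664,  0.00273572, -0.07789314, -0.09390162, -0.10729116,
       -0.06711804]), 'tau': array([ 7.91739185e-04, -5.16354632e+01, -2.71408653e+01,  6.77321618e-02,
        2.74862233e-02, -5.65559264e-05]), 'ee_pos': array([0.16255894, 0.57690891, 0.22186403]), 'tcp_rot': array([-1.79901961e+02, -1.21114396e-02,  1.64254946e+02]), 'contact_force': array([-0.25444206,  0.565121  ,  0.41485312]), 'torque': array([ 0.06444299, -0.06221971, -0.03043531]), 'grasp_force': 0.0, 'grip_width': 0.08757081252004557}
```

```bash
python3 - <<'E'
s=open('h.py').read()
s=s.replace("c['R']=np.array(c['rotation'],float)","c['R']=Rotation.from_euler('xyz',c['rotation'],degrees=True).as_matrix()").replace("import numpy as np, cv2","import numpy as np, cv2\nfrom scipy.spatial.transform import Rotation")
open('h.py','w').write(s)
E
```

```text
(no output)
```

View pics/top0.png

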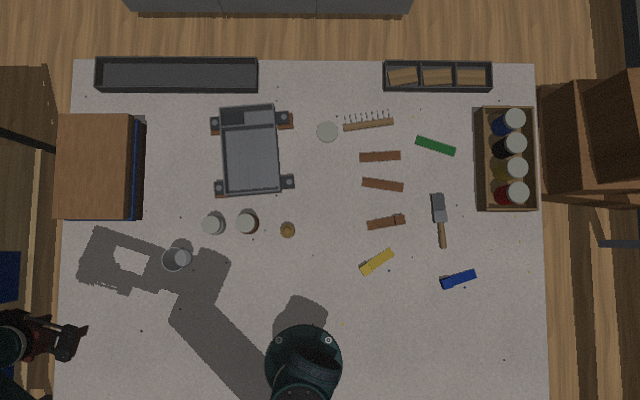

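View pics/side0.png

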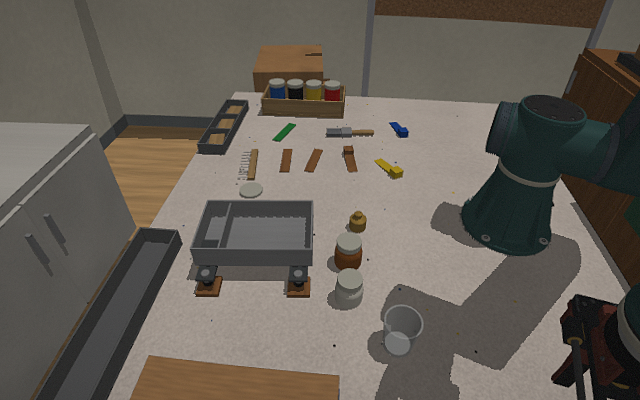

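Top view: the pan is at (248,150). Feet with brown risers are at (214,123), (285,118) and (220,187). The foot at (288,182) has no riser, so it is the loose one.
Strip candidates are brown (380,156), brown (383,184) and green (435,145), a decoy. Wedge candidates are brown (386,221), yellow (377,262) and blue (458,279), the last two decoys. Other wooden things are the rake bar at (368,125) and the wooden pieces in the tray at (440,75). I choose the brown strips and the brown wedge.

```bash
python3 - <<'E'
from h import *
t=cam('top');s=cam('side')
a=cv2.resize(t['pixels'][100:240,200:410],None,fx=3.8,fy=3.8,interpolation=cv2.INTER_CUBIC)[:,:798]
cv2.imwrite('pics/cropT.png',a)
cv2.imwrite('pics/cropS.png',cv2.resize(s['pixels'][190:310,180:330],None,fx=5,fy=5,interpolation=cv2.INTER_CUBIC))
for n,c in(('top',t),('side',s)):
    h=cv2.cvtColor(c['pixels'],cv2.COLOR_BGR2HSV)
    m=cv2.inRange(h,(2,90,40),(18,255,200))
    k,l,st,ce=cv2.connectedComponentsWithStats(m)
    for i in range(1,k):
        if 40<st[i,4]<700 and (n=='side' or 200<ce[i][0]<420) and ce[i][1]>100:
            cs,_=cv2.findContours((l==i).astype('u1'),0,1);(x,y),wh,an=cv2.minAreaRect(cs[0]);bx=cv2.boxPoints(((x,y),wh,an))
            print(n,st[i],ce[i].round(1),np.round(wh,1),round(an,1),plane(c,[ce[i]],.005)[0].round(4),plane(c,bx,.005)[:,:2].round(3).tolist())
E
```

```text
top [278 113  15  16 106] [287.  123.4] [15. 14.] 90.0 [0.7366 0.0557 0.005 ] [[0.77, 0.084], [0.77, 0.04], [0.722, 0.04], [0.722, 0.084]]
top [344 118  50  13 296] [368.1 124. ] [ 6.4 49.6] 82.1 [ 0.7367 -0.2009  0.005 ] [[0.735, -0.122], [0.759, -0.278], [0.738, -0.281], [0.715, -0.125]]
top [211 130   9   5  43] [214.8 132. ] [4. 8.] 90.0 [0.7075 0.2819 0.005 ] [[0.714, 0.294], [0.714, 0.269], [0.701, 0.269], [0.701, 0.294]]
top [360 151  41  11 347] [379.6 156. ] [ 8.6 40.2] 86.4 [ 0.6342 -0.2361  0.005 ] [[0.644, -0.173], [0.653, -0.3], [0.625, -0.301], [0.616, -0.174]]
top [362 178  42  14 355] [382.5 184.3] [40.9  8.7] 8.7 [ 0.5445 -0.2442  0.005 ] [[0.541, -0.179], [0.568, -0.183], [0.549, -0.309], [0.522, -0.305]]
top [245 214  14  20  62] [254.2 225.2] [10.3 19.9] 17.5 [0.4157 0.1526 0.005 ] [[0.392, 0.18], [0.45, 0.163], [0.441, 0.133], [0.382, 0.15]]
top [367 215  39  15 332] [385.6 221.9] [ 9.2 37.7] 78.7 [ 0.4272 -0.2525  0.005 ] [[0.429, -0.193], [0.453, -0.308], [0.425, -0.313], [0.402, -0.199]]
top [281 224  14  14  58] [286.9 231. ] [13.  11.6] 63.4 [0.3982 0.0519 0
[... 1452 characters left out ...]
 [20. 26.] 90.0 [0.7209 0.2797 0.005 ] [[0.764, 0.25], [0.705, 0.244], [0.689, 0.297], [0.746, 0.303]]
side [287 277  23  21 305] [298.9 289.7] [20. 22.] 90.0 [0.5229 0.2637 0.005 ] [[0.554, 0.232], [0.505, 0.227], [0.499, 0.28], [0.546, 0.285]]
side [602 304  15  14 123] [608.5 309.3] [12.  13.4] 45.0 [-0.1577  0.2669  0.005 ] [[-0.135, 0.267], [-0.17, 0.241], [-0.18, 0.263], [-0.145, 0.288]]
side [580 349   9  16  68] [584.2 356.2] [16.   6.1] 81.9 [-0.0533  0.3789  0.005 ] [[-0.051, 0.364], [-0.064, 0.361], [-0.055, 0.395], [-0.042, 0.397]]
side [603 368  21  17  81] [613.  376.3] [ 5.7 24.7] 54.8 [-0.0952  0.4189  0.005 ] [[-0.066, 0.429], [-0.122, 0.4], [-0.124, 0.409], [-0.069, 0.438]]
```

View pics/cropT.png

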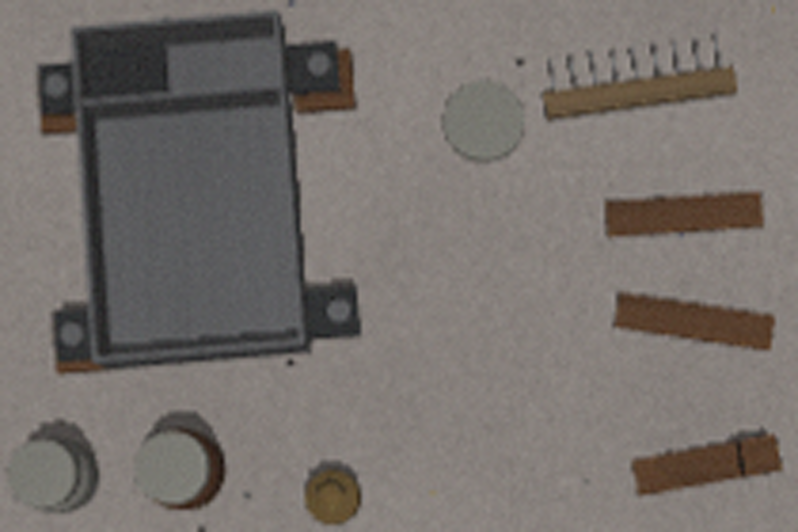

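View pics/cropS.png

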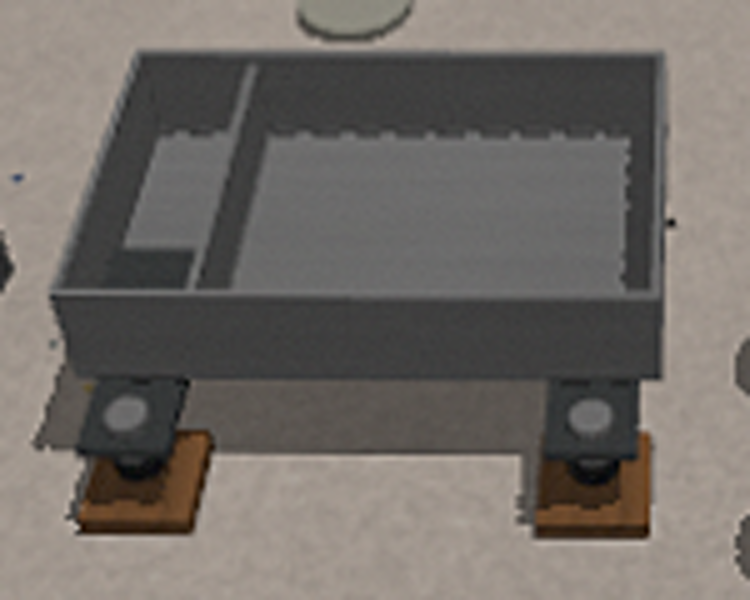

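The crops confirm the choice. The strips are brown and flat at about (380,156) and (383,184), the wedge has its grip block at (402,217), and the loose foot's lug has no riser. In the side view the riser front faces are only about 3 px tall, so I will measure them at subpixel precision.

```bash
python3 - <<'E'
from h import *
N=6
t=cam('top');s=cam('side')
T=np.mean([cams.read_camera('top')['pixels'].astype(float) for _ in range(N)],0);S=np.mean([cams.read_camera('side')['pixels'].astype(float) for _ in range(N)],0)
np.save('T.npy',T);np.save('S.npy',S)
def disc(I,uv,r=5):
    g=I.mean(2);u,v=map(round,uv);p=g[v-r:v+r+1,u-r:u+r+1];w=np.clip(p-(p.max()+np.median(p))/2,0,None)
    # keep blob near centre
    k,l=cv2.connectedComponents((w>0).astype('u1'));w=w*(l==l[r,r]);y,x=np.mgrid[-r:r+1,-r:r+1];return np.array([u+(x*w).sum()/w.sum(),v+(y*w).sum()/w.sum()])
D={'-100,-105':(289.2,181.6),'100,-105':(283.7,116.8),'100,105':(215,122.4),'-100,105':(218.7,187.6)}
for k,v in D.items():
    D[k]=disc(T,v,3);print(k,D[k].round(2),plane(t,[D[k]],.048)[0].round(4))
for k,v in {'100,105':(205.2,272.4),'-100,105':(298.2,273.2)}.items():
    b=disc(S,v,4);print('tri disc',k,b,tri(t,D[k],s,b).round(4))
# rim corners from side/top crops (outer)
for a,b in(((200+75/3.8,100+30/3.8),(180+50/5,190+293/5)),((200+103/3.8,100+365/3.8),(180+660/5,190+295/5)),((200+281/3.8,100+13/3.8),(180+137/5,190+52/5)),((200+310/3.8,100+348/3.8),(180+663/5,190+53/5))):
    print('rim',tri(t,a,s,b).round(4))
# strip end heights: top centroid vs side centroid
for a,b in(((379.6,156),(285.7,160.1)),((382.5,184.3),(313,160.2))): print('strip',tri(t,a,s,b).round(4))
for u0,u1 in((198,217),(289,308)):
    print(u0);print(np.c_[np.arange(286,302),S[286:302,u0:u1].mean(1).round(0)].T[[0,1,2,3]].astype(int))
X=np.array([.52,.288,0.]);print('px/mm',proj(s,[X,X+[0,0,.012]]), proj(s,[X+[.2,.012,0],X+[.2,.012,.012]]))
E
```

```text
-100,-105 [288.81 181.49] [0.5456 0.0449 0.048 ]
100,-105 [283.34 116.43] [0.7456 0.0638 0.048 ]
100,105 [214.26 121.95] [0.727  0.2733 0.048 ]
-100,105 [218.26 187.52] [0.5264 0.2554 0.048 ]
tri disc 100,105 [205.03467406 272.0023116 ] [0.7247 0.272  0.0521]
tri disc -100,105 [298.00152005 273.14706441] [0.5252 0.2545 0.0513]
rim [0.7561 0.2464 0.0946]
rim [0.497  0.2187 0.0907]
rim [0.7707 0.0881 0.0933]
rim [0.5115 0.0624 0.0913]
strip [ 0.6347 -0.2373 -0.0012]
strip [ 0.5453 -0.2455 -0.0017]
198
[[286 287 288 289 290 291 292 293 294 295 296 297 298 299 300 301]
 [ 27  28  30  29  32  41  44  43  28  21  22 148 148 144 143 143]
 [ 43  46  47  45  52  68  72  70  47  36  36 156 157 152 152 152]
 [ 62  66  68  65  76 101 106 104  68  54  52 165 167 162 162 163]]
289
[[286 287 288 289 290 291 292 293 294 295 296 297 298 299 300 301]
 [ 26  29  29  29  28  39  43  43  43  23  20  47 157 145 140 139]
 [ 38  46  47  46  45  63  72  71  71  37  35  57 166 153 148 148]
 [ 53  66  68  66  66  92 106 105 104  53  54  69 175 163 158 158]]
px/mm [[298.80961624 300.49907793]
 [298.60881528 297.26349772]] [[207.35551821 297.29532481]
 [206.25225504 294.05867944]]
```

Request:
play_rows(
  moves=[
    [60, 0, 0, 0, 8.5],
    [60, 0, 0, 0, 8.5],
    [60, 0, 0, 0, 8.5],
    [60, 0, 0, 0, 8.5],
    [60, 0, 0, 0, 8.5],
    [60, 0, 0, 0, 8.5],
    [60, 0, 0, 0, 8.5],
    [60, 0, 0, 0, 8.5],
    [60, 0, 0, 0, 2.2],
  ],
  newtons=20,
)

```text
time: 1.8
ee_pos: [0.1628, 0.5775, 0.2226]
tcp_rot: [-180.0, 0.0, 93.8]
contact_force: [0.2, 0.2, -0.1]
grip_width: 0.0596
grasp_force: 0.0
```

```bash
cat >> h.py <<'E'
def go(x,y,z,yaw=None):
    "remaining shift in tool axes (mm) and turn (deg) to a world goal"
    s=sensors.observe();R=Rotation.from_euler('xyz',s['tcp_rot'],degrees=True).as_matrix()
    d=R.T@(np.array([x,y,z])-s['ee_pos'])*1e3
    print('t',round(s['time'],2),'tcp',s['ee_pos'].round(4),s['tcp_rot'].round(2),'w',round(s['grip_width']*1e3,1),'F',s['contact_force'].round(2),'g',round(float(s['grasp_force']),1),'shift',d.round(1),'turn',None if yaw is None else round(s['tcp_rot'][2]-yaw,2))
E
python3 -c "
from h import *
go(.637,-.281,.15,94);print(sensors.observe()['joint_pos'].round(0))"
```

```text
t 1.8 tcp [0.1628 0.5775 0.2226] [-180.      0.     93.79] w 59.6 F [ 0.2   0.24 -0.11] g 0.0 shift [-887.9  416.5   72.7] turn -0.21
[68. 21. 87.  0. 73. 64.]
```

Request:
play_rows(
  moves=[
    [60, -40, 28, 2, 0],
    [60, -40, 28, 2, 0],
    [60, -40, 28, 2, 0],
    [60, -40, 28, 2, 0],
    [60, -40, 28, 2, 0],
    [60, -40, 28, 2, 0],
    [60, -40, 28, 2, 0],
    [60, -40, 28, 2, 0],
    [60, -40, 28, 2, 0],
    [60, -40, 28, 2, 0],
    [60, -40, 28, 2, 0],
    [60, -40, 28, 2, 0],
  ],
)

```text
time: 3.0
ee_pos: [0.5331, 0.1206, 0.1988]
tcp_rot: [180.0, -0.0, 94.0]
contact_force: [0.3, 1.0, 0.8]
grip_width: 0.0605
grasp_force: 0.0
```

Request:
play_rows(
  moves=[
    [60, -40, 27, 2, 0],
    [60, -40, 27, 2, 0],
    [60, -40, 27, 2, 0],
    [60, -48, 0, 4, 0],
    [60, -48, 0, 5, 0],
    [60, -48, 0, 5, 0],
    [60, -48, 0, 5, 0],
    [60, -48, 0, 5, 0],
    [60, -48, 0, 5, 0],
    [60, 0, 0, 0, 0],
  ],
)

```text
time: 4.0
ee_pos: [0.6414, -0.2855, 0.1627]
tcp_rot: [180.0, 0.2, 93.8]
contact_force: [0.5, 0.6, -1.1]
grip_width: 0.0603
grasp_force: 0.0
```

```bash
python3 -c "
from h import *
go(.637,-.281,.03,94)"
```

```text
t 4.0 tcp [ 0.6414 -0.2855  0.1627] [1.7999e+02 1.7000e-01 9.3760e+01] w 60.3 F [ 0.46  0.55 -1.06] g 0.0 shift [  5.2  -4.1 132.7] turn -0.24
```

Request:
play_rows(
  moves=[
    [60, 5, -4, 45, 0],
    [60, 0, 0, 45, 0],
    [60, 0, 0, 40, 0],
    [60, 0, 0, 15, 0],
    [60, 0, 0, 9, 0],
    [60, 0, 0, 5, 0],
    [60, 0, 0, 0, 0],
  ],
)

```text
time: 4.7
ee_pos: [0.6382, -0.2745, 0.0058]
tcp_rot: [179.9, 0.1, 94.1]
contact_force: [-0.7, 0.7, -0.5]
grip_width: 0.0599
grasp_force: 0.0
```

```bash
python3 -c "
from h import *
go(.637,-.281,.002,94)
s=cam('side');cv2.imwrite('pics/g1.png',cv2.resize(s['pixels'][110:210,220:380],None,fx=5,fy=5))"
```

```text
t 4.7 tcp [ 0.6382 -0.2745  0.0058] [1.7991e+02 6.0000e-02 9.4070e+01] w 59.9 F [-0.73  0.68 -0.46] g 0.0 shift [-6.4 -1.7  3.8] turn 0.07
```

View pics/g1.png

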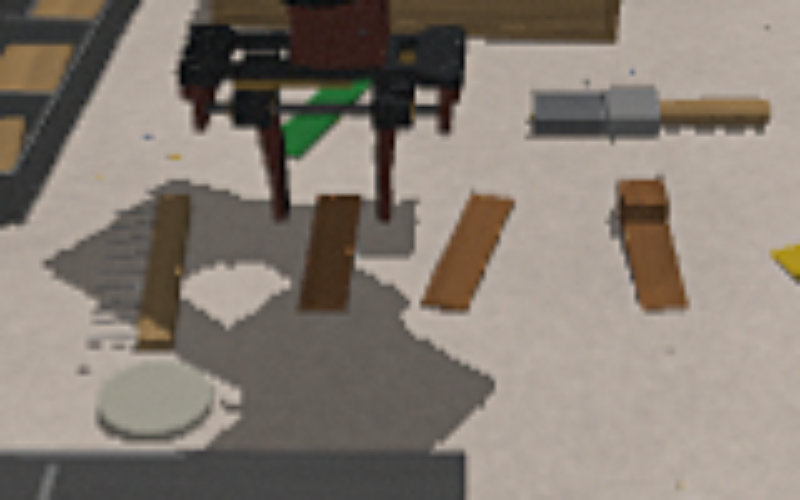

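The fingers (crop pixels 280 and 385, at row 215) straddle the far end of strip_1, centred on it at about 335. I lower a little and close.

Request:
play_rows(
  moves=[
    [60, -5, 0, 2, 0],
    [40, 0, 0, 1, 0],
    [20, 0, 0, 0, 0],
    [20, 0, 0, 0, 0],
    [20, 0, 0, 0, 0],
    [20, 0, 0, 0, 0],
    [20, 0, 0, 0, 0],
  ],
  newtons=25,
)

```text
time: 5.45
ee_pos: [0.6376, -0.2791, 0.0018]
tcp_rot: [-180.0, 0.0, 94.1]
contact_force: [-0.4, 0.1, 1.1]
grip_width: 0.0294
grasp_force: 25.0
```

```bash
python3 -c "
from h import *
go(.637,-.281,.002,94)"
```

```text
t 5.45 tcp [ 0.6376 -0.2791  0.0018] [-1.800e+02  1.000e-02  9.406e+01] w 29.4 F [-0.36  0.05  1.12] g 25.0 shift [-1.8 -0.7 -0.2] turn 0.06
```

Request:
play_rows(
  moves=[
    [20, 0, 0, -20, 0],
    [20, 10, 0, -25, -1.3],
    [20, 42, 0, 0, 0],
    [20, 42, -10, 0, 0],
    [20, 42, -30, 0, 0],
    [20, 34, -28, 0, 0],
    [20, 0, 0, 0, 0],
    [20, 0, 0, 0, 0],
  ],
)

```text
time: 6.25
ee_pos: [0.5548, -0.1167, 0.0469]
tcp_rot: [-180.0, 0.0, 95.4]
contact_force: [0.0, 0.4, -0.1]
grip_width: 0.0294
grasp_force: 25.0
```

```bash
python3 - <<'E'
from h import *
go(.5587,-.1034,.004,95.3)
t=cam('top');s=cam('side')
cv2.imwrite('pics/c1.png',np.vstack([cv2.resize(t['pixels'][150:230,240:400],None,fx=3.75,fy=3.75),cv2.resize(s['pixels'][130:210,230:390],None,fx=3.75,fy=3.75)]))
E
```

```text
t 6.25 tcp [ 0.5548 -0.1167  0.0469] [-1.7999e+02  1.0000e-02  9.5440e+01] w 29.4 F [ 0.02  0.38 -0.06] g 25.0 shift [12.8  5.1 42.9] turn 0.14
```

View pics/c1.png

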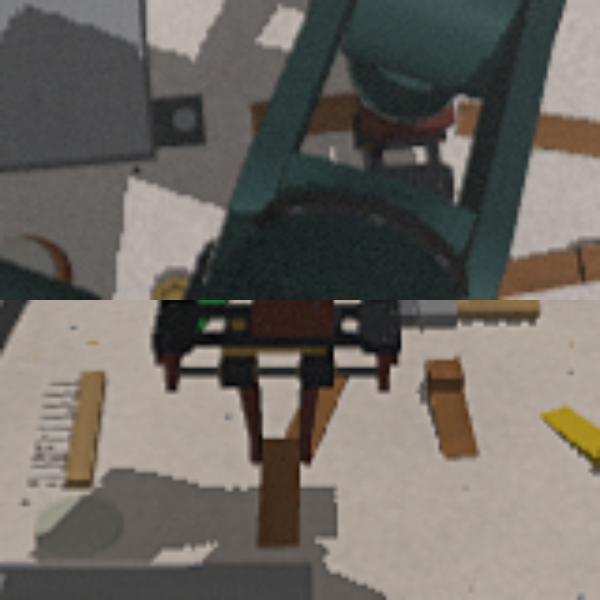

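The strip is held straight, with its tip at crop (253,118). It points at the loose lug's disc (185,120) and needs a few mm of +x. I lower it and check before sliding.

Request:
play_rows(
  moves=[
    [20, 5, 5, 25, 0],
    [20, 5, 0, 12, 0],
    [20, 0, 0, 6, 0],
    [20, 0, 0, 0, 0],
    [20, 0, 0, 0, 0],
  ],
)

```text
time: 6.85
ee_pos: [0.5595, -0.1074, 0.0038]
tcp_rot: [-180.0, 0.0, 95.3]
contact_force: [0.1, -0.3, -0.3]
grip_width: 0.0295
grasp_force: 25.0
```

```bash
python3 - <<'E'
from h import *
F=np.array([.545,.044]);e=np.array([-.0924,.9957])
go(*(F-.063*e),.003,95.3)
E
```

```text
t 6.85 tcp [ 0.5595 -0.1074  0.0038] [-1.800e+02  1.000e-02  9.534e+01] w 29.5 F [ 0.13 -0.34 -0.29] g 25.0 shift [89.1 -0.4  0.8] turn 0.04
```

Request:
play_rows(
  moves=[
    [20, 10, 0, 0, 0],
    [20, 15, 0, 0, 0],
    [20, 15, 0, 0, 0],
    [20, 10, 0, 0, 0],
    [20, 0, 0, 0, 0],
  ],
)

```text
time: 7.35
ee_pos: [0.554, -0.0551, 0.0037]
tcp_rot: [-180.0, -0.0, 95.5]
contact_force: [-0.2, -0.1, 0.1]
grip_width: 0.0294
grasp_force: 25.0
```

Request:
play_rows(
  moves=[
    [20, 10, 0, 0, 0],
    [20, 10, 0, 0, 0],
    [20, 10, 0, 0, 0],
    [20, 9, 0, 0, 0],
    [20, 0, 0, 1.5, 0],
    [20, 0, 0, 0, 0],
  ],
)

```text
time: 7.95
ee_pos: [0.5509, -0.0182, 0.002]
tcp_rot: [-180.0, 0.0, 95.4]
contact_force: [0.5, -0.2, 0.5]
grip_width: 0.0296
grasp_force: 25.0
```

```bash
python3 - <<'E'
from h import *
F=np.array([.545,.044]);e=np.array([-.0924,.9957])
go(*(F-.063*e),.003,95.3)
E
```

```text
t 7.95 tcp [ 0.5509 -0.0182  0.002 ] [-1.7998e+02  1.0000e-02  9.5400e+01] w 29.6 F [ 0.46 -0.23  0.46] g 25.0 shift [-0.6 -0.1 -1. ] turn 0.1
```

No contact while sliding. Before releasing, I use the strip as a feeler: lift slowly until it meets the foot, which gives the gap.

Request:
play_rows(
  moves=[
    [20, 0, 0, -2, 0],
    [20, 0, 0, -1, 0],
    [20, 0, 0, -1, 0],
    [20, 0, 0, 0, 0],
    [20, 0, 0, 0, 0],
  ],
)

```text
time: 8.45
ee_pos: [0.5511, -0.0186, 0.0063]
tcp_rot: [180.0, 0.0, 95.3]
contact_force: [-1.4, -0.4, 0.6]
grip_width: 0.0295
grasp_force: 25.0
```

Request:
play_rows(
  moves=[
    [20, 0, 0, -1, 0],
    [20, 0, 0, 0, 0],
    [20, 0, 0, 0, 0],
  ],
)

```text
time: 8.75
ee_pos: [0.551, -0.0184, 0.0072]
tcp_rot: [-180.0, 0.0, 95.4]
contact_force: [0.2, -0.1, 0.1]
grip_width: 0.0292
grasp_force: 25.0
```

Request:
play_rows(
  moves=[
    [20, 0, 0, -1, 0],
    [20, 0, 0, 0, 0],
    [20, 0, 0, 0, 0],
  ],
)

```text
time: 9.05
ee_pos: [0.5509, -0.0184, 0.0081]
tcp_rot: [-180.0, 0.0, 95.4]
contact_force: [0.0, 1.1, -1.2]
grip_width: 0.0293
grasp_force: 25.0
```

```bash
cat >> h.py <<'E'
def favg(n=6):
    a=[]
    for _ in range(n):
        cams.read_camera('top');s=sensors.observe();a.append(np.r_[s['contact_force'],s['torque'],s['ee_pos'][2]*1e3])
    print(round(s['time'],2),np.mean(a,0).round(3),'+-',(np.std(a,0)/n**.5).round(2))
E
python3 -c "
from h import *
favg()"
```

```text
9.35 [ 0.079  0.271 -0.828 -0.108  0.064 -0.009  8.123] +- [0.29 0.18 0.2  0.01 0.01 0.01 0.  ]
```

Request:
play_rows(
  moves=[
    [20, 0, 0, -1, 0],
    [20, 0, 0, 0, 0],
    [20, 0, 0, 0, 0],
  ],
)

```text
time: 9.65
ee_pos: [0.5509, -0.0184, 0.0091]
tcp_rot: [-180.0, 0.0, 95.4]
contact_force: [0.2, 0.1, -2.2]
grip_width: 0.0296
grasp_force: 25.0
```

```bash
python3 -c "
from h import *
favg()"
```

```text
9.95 [-0.211 -0.135 -1.519 -0.183  0.048  0.024  9.108] +- [0.16 0.16 0.16 0.01 0.01 0.01 0.  ]
```

Contact started at about 5.3 mm of lift, so the gap is about 10.2 mm, and the picture gave 9.9 mm. One strip is enough, and the wedge has to take up about 5 mm. I lower and release.

Request:
play_rows(
  moves=[
    [20, 0, 0, 3, 0],
    [20, 0, 0, 3, 0],
    [20, 0, 0, 1, 0],
    [20, 0, 0, 0, 0],
    [36, 0, 0, 0, 0],
    [45, 0, 0, 0, 0],
    [60, 0, 0, 0, 0],
    [60, 0, 0, 0, 0],
    [60, -10, 0, -15, 0],
    [60, -30, 0, -30, 0],
    [60, -30, 0, -30, 0],
    [60, 0, 0, 0, 0],
  ],
)

```text
time: 11.15
ee_pos: [0.5616, -0.0919, 0.0812]
tcp_rot: [179.5, 0.2, 95.2]
contact_force: [0.7, 0.3, 0.1]
grip_width: 0.0598
grasp_force: 0.0
```

```bash
python3 - <<'E'
from h import *
a=np.radians(11.6);g=np.array([.4272,-.2525])+0*a
e=np.array([-np.sin(a),np.cos(a)])
c=np.array([.4275,-.254]);print('block',c-.0425*e)
go(*(c-.0425*e),.10,101.6)
E
```

```text
block [ 0.43604581 -0.29563195]
t 11.15 tcp [ 0.5616 -0.0919  0.0812] [179.53   0.25  95.23] w 59.8 F [0.7  0.28 0.08] g 0.0 shift [-191.5 -143.5  -19.2] turn -6.37
```

Request:
play_rows(
  moves=[
    [60, -38, -28, -10, 0],
    [60, -38, -29, -10, 0],
    [60, -38, -29, 0, 0],
    [60, -38, -29, 0, 0],
    [60, -39, -29, 0, -6.4],
    [60, 0, 0, 0, 0],
    [60, 0, 0, 0, 0],
  ],
)

```text
time: 11.85
ee_pos: [0.4312, -0.2916, 0.0966]
tcp_rot: [-180.0, -0.1, 101.5]
contact_force: [0.2, 0.6, -0.3]
grip_width: 0.0597
grasp_force: 0.0
```

```bash
python3 - <<'E'
from h import *
go(.436,-.2956,.012,101.6)
t=cam('top');s=cam('side')
cv2.imwrite('pics/w1.png',np.vstack([cv2.resize(t['pixels'][150:230,260:420],None,fx=3.75,fy=3.75),cv2.resize(s['pixels'][110:190,270:430],None,fx=3.75,fy=3.75)]))
E
```

```text
t 11.85 tcp [ 0.4312 -0.2916  0.0966] [-1.7998e+02 -8.0000e-02  1.0152e+02] w 59.7 F [ 0.21  0.57 -0.28] g 0.0 shift [-5.   4.  84.6] turn -0.08
```

View pics/w1.png

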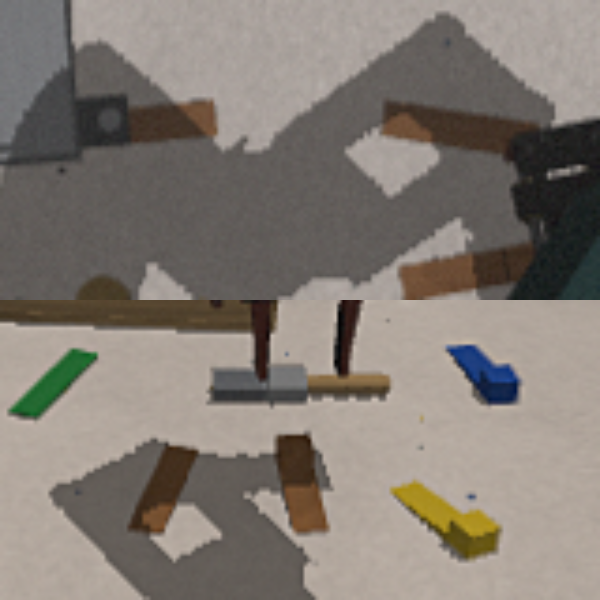

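The strip lies under the foot, its outer end at crop (215,118), in line with the foot's disc at (108,122). The fingers are above the wedge's block. I descend and grip it.

Request:
play_rows(
  moves=[
    [60, -5, 4, 40, 0],
    [60, 0, 0, 30, 0],
    [60, 0, 0, 14, 0],
    [60, 0, 0, 8, 0],
    [60, 0, 0, 0, 0],
    [60, 0, 0, 0, 0],
  ],
  newtons=30,
)

```text
time: 12.55
ee_pos: [0.4377, -0.2953, 0.0056]
tcp_rot: [180.0, 0.0, 101.8]
contact_force: [0.6, 0.5, 0.1]
grip_width: 0.0604
grasp_force: 0.0
```

Request:
play_rows(
  moves=[
    [20, 0, 0, 0, 0],
    [20, 0, 0, 0, 0],
    [20, 0, 0, 0, 0],
    [20, 0, 0, 0, 0],
    [20, 0, 0, 0, 0],
  ],
)

```text
time: 13.05
ee_pos: [0.437, -0.296, 0.0056]
tcp_rot: [180.0, 0.0, 101.7]
contact_force: [-1.3, 0.2, 3.2]
grip_width: 0.0298
grasp_force: 29.9
```

```bash
python3 - <<'E'
from h import *
go(.436,-.2956,.004,101.6)
E
```

```text
t 13.05 tcp [ 0.437  -0.296   0.0056] [1.7999e+02 3.0000e-02 1.0174e+02] w 29.8 F [-1.27  0.19  3.17] g 29.9 shift [ 0.6 -0.9  1.6] turn 0.14
```

Request:
play_rows(
  moves=[
    [20, 0, 0, -20, 0],
    [20, 0, 0, -25, 6.4],
    [20, 0, 0, 0, 0],
    [20, 0, 0, 0, 0],
  ],
)

```text
time: 13.45
ee_pos: [0.4372, -0.2961, 0.0504]
tcp_rot: [180.0, 0.1, 95.4]
contact_force: [0.1, -0.5, -1.1]
grip_width: 0.0298
grasp_force: 29.9
```

```bash
python3 - <<'E'
from h import *
F=np.array([.545,.044]);e=np.array([-.0924,.9957])
go(*(F-.130*e),.045,95.35)
E
```

```text
t 13.45 tcp [ 0.4372 -0.2961  0.0504] [1.7995e+02 6.0000e-02 9.5450e+01] w 29.8 F [ 0.09 -0.52 -1.05] g 29.9 shift [198.3 139.3   5.3] turn 0.1
```

Request:
play_rows(
  moves=[
    [20, 35, 25, 0, 0],
    [20, 40, 28, 0, 0],
    [20, 40, 28, 0, 0],
    [20, 40, 28, 0, 0],
    [20, 30, 20, 5, 0],
    [20, 13, 10, 0, 0],
    [20, 0, 0, 0, 0],
    [20, 0, 0, 0, 0],
  ],
)

```text
time: 14.25
ee_pos: [0.556, -0.0862, 0.0445]
tcp_rot: [-179.9, 0.0, 95.4]
contact_force: [-1.1, -0.1, -0.6]
grip_width: 0.0299
grasp_force: 29.9
```

```bash
python3 - <<'E'
from h import *
F=np.array([.545,.044]);e=np.array([-.0924,.9957])
go(*(F-.130*e),.0125,95.35)
t=cam('top');s=cam('side')
cv2.imwrite('pics/w2.png',np.vstack([cv2.resize(t['pixels'][150:225,250:410],None,fx=5,fy=4),cv2.resize(s['pixels'][140:215,240:400],None,fx=5,fy=4)]))
E
```

```text
t 14.25 tcp [ 0.556  -0.0862  0.0445] [-179.9     0.     95.43] w 29.9 F [-1.06 -0.09 -0.55] g 29.9 shift [ 0.6  1.2 32. ] turn 0.08
```

View pics/w2.png

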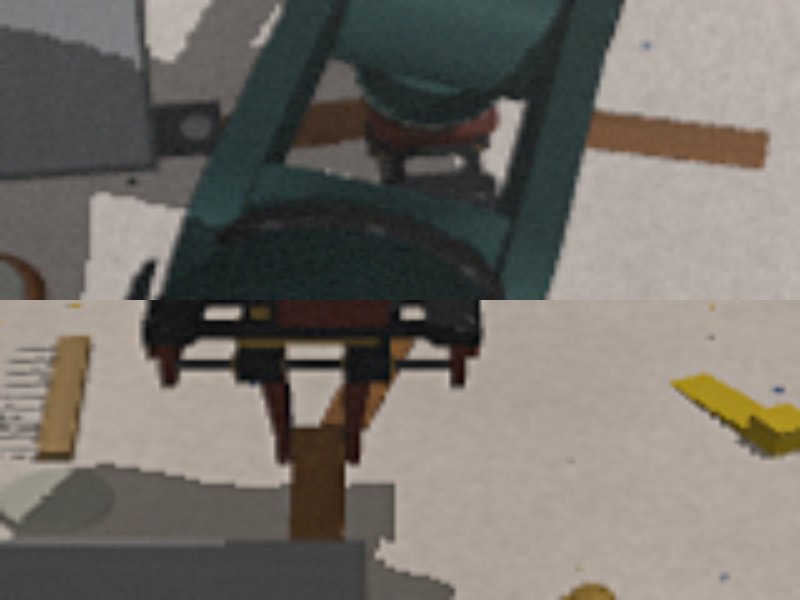

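The wedge is held straight, its thin end at side crop (317,538), in line with the foot. I lower it to just above the strip.

Request:
play_rows(
  moves=[
    [20, 0, 1, 18, 0],
    [20, 0, 0, 10, 0],
    [20, 0, 0, 4, 0],
    [20, 0, 0, 0, 0],
    [20, 0, 0, 0, 0],
  ],
)

```text
time: 14.85
ee_pos: [0.5578, -0.086, 0.0134]
tcp_rot: [-180.0, 0.0, 95.3]
contact_force: [0.0, 0.1, -0.2]
grip_width: 0.0298
grasp_force: 29.9
```

Request:
play_rows(
  moves=[
    [20, 8, 0, 0, 0],
    [20, 10, 0, 0, 0],
    [20, 10, 0, 0, 0],
    [20, 8, 0, 0, 0],
    [20, 0, 0, 0, 0],
    [20, 0, 0, 0, 0],
  ],
)

```text
time: 15.45
ee_pos: [0.5545, -0.0493, 0.0132]
tcp_rot: [180.0, 0.0, 95.4]
contact_force: [0.1, -0.1, 0.1]
grip_width: 0.0293
grasp_force: 29.9
```

```bash
python3 - <<'E'
from h import *
F=np.array([.545,.044]);e=np.array([-.0924,.9957])
go(*(F-.060*e),.0106,95.35)
favg(4)
E
```

```text
t 15.45 tcp [ 0.5545 -0.0493  0.0132] [1.800e+02 2.000e-02 9.542e+01] w 29.3 F [ 0.12 -0.07  0.09] g 29.9 shift [33.7 -0.8  2.6] turn 0.07
15.65 [ 4.6700e-01 -2.5500e-01 -5.8600e-01 -5.8000e-02  6.0000e-02 -2.0000e-03
  1.3205e+01] +- [0.26 0.25 0.22 0.02 0.01 0.01 0.01]
```

Request:
play_rows(
  moves=[
    [20, 0, 0, 1.5, 0],
    [20, 0, 0, 1, 0],
    [20, 0, 0, 0.3, 0],
    [20, 0, 0, 0, 0],
    [20, 0, 0, 0, 0],
  ],
)

```text
time: 16.15
ee_pos: [0.5545, -0.05, 0.0105]
tcp_rot: [180.0, 0.0, 95.4]
contact_force: [-1.5, -1.6, 4.7]
grip_width: 0.0295
grasp_force: 29.9
```

```bash
python3 -c "
from h import *
favg(6)"
```

```text
16.45 [-1.822 -2.336  5.214 -0.426  0.336  0.013 10.536] +- [0.22 0.19 0.16 0.02 0.01 0.02 0.  ]
```

Request:
play_rows(
  moves=[
    [20, 0, 0, -0.3, 0],
    [20, 5, 0, 0, 0],
    [20, 5, 0, 0, 0],
    [20, 5, 0, 0, 0],
    [20, 0, 0, 0, 0],
    [20, 0, 0, 0, 0],
  ],
)

```text
time: 17.05
ee_pos: [0.5528, -0.0342, 0.0106]
tcp_rot: [-180.0, -0.0, 95.4]
contact_force: [0.0, 2.1, 2.0]
grip_width: 0.0299
grasp_force: 29.9
```

```bash
python3 -c "
from h import *
favg(6);go(.5505,-.0157,.0106)"
```

```text
17.35 [-1.4000e-01  4.4200e-01  9.6400e-01  3.5000e-02  6.9000e-02  1.0000e-03
  1.0583e+01] +- [0.23 0.19 0.05 0.02 0.01 0.01 0.  ]
t 17.35 tcp [ 0.553  -0.0349  0.0106] [-179.99    0.     95.35] w 29.8 F [-0.71  1.18  0.82] g 29.9 shift [19.3 -0.7 -0. ] turn None
```

Request:
play_rows(
  moves=[
    [20, 4, 0, 0, 0],
    [20, 4, 0, 0, 0],
    [20, 4, 0, 0, 0],
    [20, 0, 0, 0, 0],
    [20, 0, 0, 0, 0],
  ],
)

```text
time: 17.85
ee_pos: [0.5519, -0.0226, 0.0106]
tcp_rot: [-180.0, 0.0, 95.4]
contact_force: [0.1, -0.7, -0.5]
grip_width: 0.0299
grasp_force: 29.9
```

```bash
python3 -c "
from h import *
favg(6);go(.5505,-.0157,.0106)"
```

```text
18.15 [-0.073 -0.147 -0.544 -0.06   0.059  0.013 10.653] +- [0.2  0.06 0.11 0.01 0.01 0.01 0.  ]
t 18.15 tcp [ 0.552  -0.0229  0.0107] [-1.800e+02  1.000e-02  9.535e+01] w 29.6 F [-0.1   0.15 -0.46] g 29.9 shift [ 7.3 -0.8  0.1] turn None
```

Request:
play_rows(
  moves=[
    [20, 2, 0, 0, 0],
    [20, 2, 0, 0, 0],
    [20, 0, 0, 0, 0],
    [20, 0, 0, 0, 0],
  ],
)

```text
time: 18.55
ee_pos: [0.5515, -0.0188, 0.0106]
tcp_rot: [-180.0, 0.0, 95.4]
contact_force: [-0.6, -0.8, -0.1]
grip_width: 0.0301
grasp_force: 29.9
```

```bash
python3 -c "
from h import *
favg(6);go(.5505,-.0157,.0106)"
```

```text
18.85 [ 0.02   0.561 -0.613 -0.062  0.038 -0.013 10.676] +- [0.24 0.12 0.19 0.01 0.   0.01 0.  ]
t 18.85 tcp [ 0.5516 -0.0189  0.0107] [-1.800e+02  1.000e-02  9.535e+01] w 29.9 F [-0.18  0.33 -0.04] g 29.9 shift [ 3.3 -0.8  0.1] turn None
```

Request:
play_rows(
  moves=[
    [20, 1.5, 0, 0, 0],
    [20, 1.5, 0, 0, 0],
    [20, 0, 0, 0, 0],
    [20, 0, 0, 0, 0],
  ],
)

```text
time: 19.25
ee_pos: [0.5513, -0.0158, 0.0107]
tcp_rot: [-180.0, 0.0, 95.4]
contact_force: [0.3, 0.2, 0.2]
grip_width: 0.03
grasp_force: 29.9
```

```bash
python3 -c "
from h import *
favg(6);go(.5505,-.0157,.0106)"
```

```text
19.55 [-0.272  0.274 -0.41  -0.068  0.035 -0.012 10.677] +- [0.12 0.14 0.17 0.01 0.01 0.01 0.01]
t 19.55 tcp [ 0.5513 -0.0159  0.0107] [1.800e+02 1.000e-02 9.535e+01] w 29.9 F [-0.3   0.22 -0.4 ] g 29.9 shift [ 0.3 -0.8  0.1] turn None
```

Request:
play_rows(
  moves=[
    [20, 1, 0, 0, 0],
    [20, 1, 0, 0, 0],
    [20, 0, 0, 0, 0],
    [20, 0, 0, 0, 0],
  ],
)

```text
time: 19.95
ee_pos: [0.5511, -0.0138, 0.0107]
tcp_rot: [-180.0, 0.0, 95.4]
contact_force: [0.0, -0.2, -0.7]
grip_width: 0.0297
grasp_force: 29.9
```

```bash
python3 -c "
from h import *
favg(6);go(.5505,-.0157,.0106)"
```

```text
20.25 [ 3.0000e-01  2.4400e-01 -3.8500e-01 -7.6000e-02  5.3000e-02  1.0000e-03
  1.0673e+01] +- [0.15 0.26 0.12 0.01 0.01 0.01 0.  ]
t 20.25 tcp [ 0.5511 -0.0139  0.0107] [-1.800e+02  1.000e-02  9.535e+01] w 29.7 F [ 0.76 -0.14 -0.38] g 29.9 shift [-1.7 -0.8  0.1] turn None
```

Request:
play_rows(
  moves=[
    [20, 1, 0, 0, 0],
    [20, 1, 0, 0, 0],
    [20, 0, 0, 0, 0],
    [20, 0, 0, 0, 0],
  ],
)

```text
time: 20.65
ee_pos: [0.5509, -0.0118, 0.0106]
tcp_rot: [-180.0, 0.0, 95.4]
contact_force: [-0.4, -0.5, -0.8]
grip_width: 0.0299
grasp_force: 29.9
```

```bash
python3 -c "
from h import *
favg(6)"
```

```text
20.95 [ 7.0000e-02  1.4600e-01 -9.2500e-01 -5.6000e-02  4.7000e-02  2.0000e-03
  1.0639e+01] +- [0.15 0.17 0.23 0.01 0.01 0.02 0.  ]
```

Request:
play_rows(
  moves=[
    [20, 1, 0, 0, 0],
    [20, 1, 0, 0, 0],
    [20, 0, 0, 0, 0],
    [20, 0, 0, 0, 0],
  ],
)

```text
time: 21.35
ee_pos: [0.5509, -0.0099, 0.0107]
tcp_rot: [180.0, 0.0, 95.4]
contact_force: [-0.4, -1.3, -1.8]
grip_width: 0.0298
grasp_force: 29.9
```

```bash
python3 -c "
from h import *
favg(6)"
```

```text
21.65 [ 0.335 -1.016 -1.213 -0.264 -0.012  0.016 10.657] +- [0.29 0.18 0.15 0.01 0.02 0.01 0.  ]
```

Request:
play_rows(
  moves=[
    [20, 1, 0, 0, 0],
    [20, 1, 0, 0, 0],
    [20, 0, 0, 0, 0],
    [20, 0, 0, 0, 0],
  ],
)

```text
time: 22.05
ee_pos: [0.5506, -0.008, 0.0107]
tcp_rot: [180.0, 0.0, 95.4]
contact_force: [-0.5, -2.9, -1.8]
grip_width: 0.0298
grasp_force: 29.9
```

```bash
python3 -c "
from h import *
favg(6);go(.5505,-.0157,.0106)"
```

```text
22.35 [ 0.545 -3.076 -2.065 -0.584 -0.033 -0.02  10.658] +- [0.3  0.19 0.16 0.01 0.01 0.01 0.  ]
t 22.35 tcp [ 0.5506 -0.008   0.0107] [1.800e+02 1.000e-02 9.535e+01] w 29.7 F [ 0.18 -3.47 -2.15] g 29.9 shift [-7.7 -0.8  0.1] turn None
```

Request:
play_rows(
  moves=[
    [20, 0, 0, 0.1, 0],
    [20, 1, 0, 0, 0],
    [20, 0, 0, 0, 0],
    [20, 0, 0, 0, 0],
  ],
)

```text
time: 22.75
ee_pos: [0.5506, -0.0069, 0.0106]
tcp_rot: [180.0, 0.0, 95.4]
contact_force: [0.5, -3.4, -1.2]
grip_width: 0.0299
grasp_force: 29.9
```

```bash
python3 -c "
from h import *
favg(8)"
```

```text
23.15 [ 6.7100e-01 -3.6910e+00 -1.4910e+00 -7.2000e-01 -7.8000e-02 -8.0000e-03
  1.0601e+01] +- [0.08 0.15 0.13 0.01 0.01 0.01 0.  ]
```

Request:
play_rows(
  moves=[
    [20, 0, 0, 0.1, 0],
    [20, 1, 0, 0, 0],
    [20, 0, 0, 0, 0],
    [20, 0, 0, 0, 0],
  ],
)

```text
time: 23.55
ee_pos: [0.5505, -0.0061, 0.0106]
tcp_rot: [180.0, 0.0, 95.4]
contact_force: [0.4, -4.6, 1.3]
grip_width: 0.0302
grasp_force: 29.9
```

```bash
python3 -c "
from h import *
favg(8)"
```

```text
23.95 [ 3.220e-01 -5.399e+00  5.260e-01 -9.350e-01  8.000e-03  1.500e-02
  1.058e+01] +- [0.11 0.13 0.12 0.01 0.01 0.01 0.  ]
```

Push force is 5.4 N with almost no vertical load on the gripper, so I release and retreat.

Request:
play_rows(
  moves=[
    [32, 0, 0, 0, 0],
    [36, 0, 0, 0, 0],
    [45, 0, 0, 0, 0],
    [60, 0, 0, 0, 0],
    [60, 0, 0, 0, 0],
    [60, 0, 0, -10, 0],
    [60, 0, 0, -30, 0],
    [60, -20, 0, -40, 0],
    [60, -40, 0, -30, 0],
    [60, -45, 0, -20, 0],
    [60, -45, 0, 0, 0],
    [60, -40, 0, 0, 0],
  ],
)

```text
time: 25.15
ee_pos: [0.5689, -0.1974, 0.1427]
tcp_rot: [179.8, 0.1, 95.3]
contact_force: [0.9, -0.4, -0.6]
grip_width: 0.0599
grasp_force: 0.0
```

```bash
python3 - <<'E'
from h import *
t=cam('top');s=cam('side')
T=np.load('T.npy');S=np.load('S.npy')
print(sensors.observe()['time'])
cv2.imwrite('pics/f1.png',np.hstack([cv2.resize(t['pixels'][100:240,200:330],None,fx=3,fy=3.5),cv2.resize(s['pixels'][185:305,180:330],None,fx=2.6,fy=490/120)]))
# pan movement by phase correlation vs the first pictures
for I,c,r in((T,t,(100,200,205,295)),(S,s,(190,270,185,320))):
    a,b,d,e=r;g=lambda q:np.float32(q[a:b,d:e].astype(float).mean(2));print(cv2.phaseCorrelate(g(I),g(c['pixels'])))
E
```

```text
25.25
((0.06660037157476495, -0.02152877255580421), 0.7636446601019965)
((0.33847242294258706, 0.137053404237804), 0.5518498738606771)
```

View pics/f1.png

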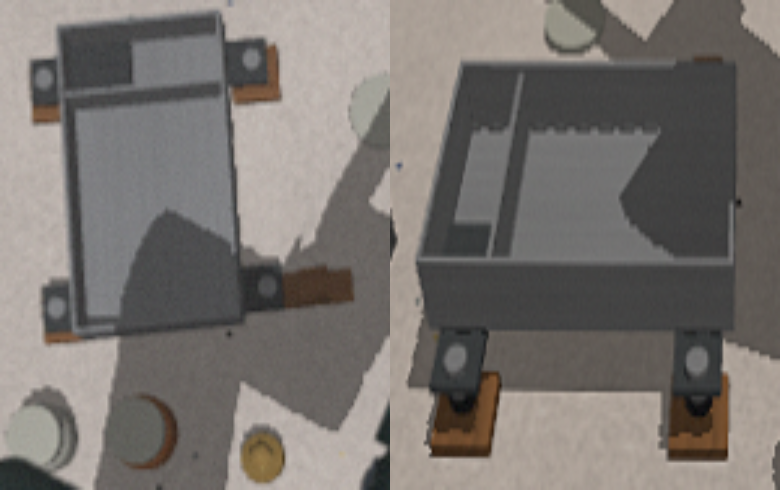

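The wedge and strip sit under the loose foot at crop (268,287), and the pan has shifted by no more than about 0.3 px, which shadows could explain. The jars, weight and lid look undisturbed and the gripper is clear, so I hand in.

```bash
python3 -c "
from h import *
print(order.job_done())"
```

```text
the job is handed in; nothing more can be done
None
```

I slid one strip under the loose foot (gap about 10.5 mm), pushed the wedge in on top of it to about 5.4 N, and handed the job in at about 25 s; the judge returned no verdict.

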